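Part the pump housing evenly with a pry wedge

ROBOT

A 6-joint arm with a two-finger parallel gripper is mounted at the origin on a cart in front of the work surface, level with it; the furniture and walls round the work are solid. World frame = base frame: x ahead of the robot, y to its left, z up, the work surface at z = 0. Lengths are in mm, angles in rad, forces in N, time in s.
With the tool pointing down it reaches from about 350 to 725 mm from the base axis. Payload 6 kg.
Tool frame: the origin (TCP) lies midway between the tips of the shut fingers; the grasp point (between the pads) lies behind it (r.grasp_offset is the z of the grasp point in the tool frame, in mm); z points along the fingers, y is the line along which they close (so a half turn about z gives the same grasp; the last joint's range is limited). The gripper opens to 85 mm and grips with 20 to 120 N. Pads are 22 mm wide; open, the fingers measure 114 mm over their backs; the gripper's body (76 mm by 85 mm) begins 54 mm behind the grasp point. The pads swing forward as they close: fully open they stand 13 mm farther back than shut.
Start: joints at [0.334, 0.04, 0.085, 0, -1.615, -0.334], TCP at [599.978, 0.018, 231.261] pointing down, gripper open.
Joint ranges: [-2.56, 2.56], [-1.29, 2.01], [-1.08, 1.49], [-3.29, 1.98], [-2.81, -0.18], [-2.99, 2.99]. Speed limits (rad/s): [2.57, 2.57, 3.01, 3.14, 3.14, 3.14].

INTERFACE

Orientations are given as [roll, pitch, yaw] about the fixed x, y, z axes, in that order (R = Rz(yaw) Ry(pitch) Rx(roll)).
In Python, from bench import r gives the robot as it stands.
- The arm moves only by the shell command python3 -m inch 'ROWS' [FORCE]. ROWS is JSON, a list of rows, each a list of 3 entries, a list of its own where there are three numbers: the shift along the tool's x, y, z each as a share of 5 cm, from -1 to 1, then the turn, a rotation vector about the tool's x, y, z each as a share of 5 degrees, from -1 to 1, then the opening, from 0 (shut) to 1 (fully open). In form: [[[dx, dy, dz], [rx, ry, rz], gripper], ...]. A call has 1 to 20 rows; each row shifts and turns the commanded pose from where the row before left it, along the tool's axes as they then stand; what a row does not reach is not made up. A row lasts 1/10 s, in which the tool goes at most 50 mm and 8.59 degrees, less where a joint would pass 70% of its speed; a pose out of reach is approached as far as the arm can. A call with a number of a shift or a turn outside -1 to 1 is refused whole. A call with a gripper value outside its range is refused whole. The fingers move at their own pace and stop on an object; FORCE is the grip in N (left out, the last holds). Time passes only in rows, so rows that do not move let the fingers close. It gives the time, the measured TCP pose, the force, the opening and the grip force at its end, in the units of the state.
- r.observe(): the state, without advancing time (a new reading comes with each control period).
- r.get_image(name): name is "scene" or "side" or "wrist"; returns the picture (420x560x3 uint8, red, green, blue); there is no depth.
- r.camera_model(name): a dict with "vfov" (degrees; the focal length in pixels is half the picture's height over the tangent of half this angle, whatever the lens; pixels are square), "cx", "cy" (the principal point, pixels), "world_to_cam" (4x4, takes a point from world to camera coordinates); the wrist camera has in their place "mount" (4x4, takes a point from camera to tool coordinates, whose origin is the TCP and whose axes are the flange's). Camera axes: x right, y down, z forward; pixel columns grow to the right and rows downward; lengths in mm; the calibration is good to about 2 mm. The wrist camera is an equidistant fisheye: a pixel r from the principal point sees the ray r / f radians off the axis. A picture is of the moment at which its call begins: read the wrist's pose just before it. camera_model takes no time and is no camera call.
- r.close_job(): hands the job in; it is judged then, once.
The state is a dict: "clock": time; "qpos": joint angles; "dq": joint speeds; "joint_efforts": joint torques, N m; "position": TCP position; "orientation": TCP orientation; "ft_force": force on the tool from outside, world axes, zero at the start; "wrist_torque": the same for the moment, N m; "gripper_width": opening from 0.0 (shut) to 1.0 (fully open); "grip_force": force on a finger pad.
Only numpy, scipy, OpenCV 4.12 (cv2) and the standard library are available. Lean on these libraries where they do the work, as an engineer would, in place of code of your own. Each camera call takes 0.05 s, during which the arm holds its last target. There are 200 camera calls.

TASK

Take the pry wedge from its stand and part the press-fitted cover from the pump housing evenly to about 7 mm open at both ends, using only the wedge: press it gently straight down in the left pry slot first, then the right, then left again and so on, so that the ends never get more than 4 mm apart. Let the blade bear on both halves and walk sideways as the seam opens, never pressing on either half with more than 20 N. Then stand the wedge back in its stand, let go, and leave everything else alone.

Things in the scene. Friction and masses are not known exactly. Their poses are not given: they have to be found in the camera images.
- housing: Pump housing with all its parts, on a dark 160x170x10 mm plate fixed to the bench. Origin under the plate, below the seam; z up, +y to its left end (robot's view), -x roughly to the robot, yaw within 0.35 rad. The closed seam lies at x = 0, along y.
- bare_half: The housing's bare aluminium half: x = 0 to 48 mm, 130 mm along y, top at z = 82 mm in the housing's frame; rigidly fixed, so a wedge that does not walk with the seam jams against it; 20 N from the wedge marks it. Same origin and axes as the housing.
- cover: Grey cover half, 130 mm along y, 32 mm thick, on the -x side, as high as the housing. Press fit on two dowels 50 mm left and right of the middle; each end slides on its own along the housing's -x at about 9 N and stays where left; the other end then stays put. Turning about z is cocking. Axes as the housing's; origin on the left dowel, 33.5 mm out from the seam face, 40 mm above the bench.
- gap_left (a joint): Opening of the seam at the left (+y) dowel, m: 0 closed at the start, stop at 0.016.
- gap_right (a joint): Opening of the seam at the right (-y) dowel, m: 0 closed at the start, stop at 0.016.
- slot_left (a point): Mouth of the left pry slot: on the closed seam line, 82 mm above the bench, 36 mm left of the middle; fixed to the housing, axes likewise. Slot 24 mm along the seam, 3 mm wide at its lips when closed (half in each half; widens with the gap, its middle moving half as far); lips rounded with 4 mm radius (mouth 11 mm wide at the top, narrowest 4 mm down); floor 52 mm down.
- slot_right (a point): Mouth of the right pry slot, 36 mm right of the middle; else like slot_left.
- wedge: Pry wedge, about 150 g, upright in its stand. Origin: middle of the blade's tip; z up, x thin way, y width. Greased brass blade 50 mm long, 18 wide, 2 thick at the tip, each face sloping 7 degrees to 14 mm; dark collar 52x36 mm at z = 50 to 56 mm; orange handle 26 (x) by 30 (y) mm at z = 56 to 104 mm. In the slot its x must lie along the housing's x, either way round.
- wedge_grip (a point): Middle of the wedge's orange handle, 80 mm above the tip.
- stand: Wooden stand 84x70x62 mm fixed to the bench, with a slot of 22 mm (x) by 26 mm (y), 56 mm deep, in the middle of its top. Origin: centre of its underside, axes parallel to the wedge's at the start. The wedge hangs in it on its collar, tip 12 mm above the bench.
- bottle_blue: Small blue bottle with a red cap, 37 x 36 x 62 mm, a bystander; origin at its underside.
- bearing: Ball bearing, 52 mm across, 15 mm high, a bystander; origin at its underside.
- wax_tin: Low round tin with a lid, 67 mm across, 32 mm high, a bystander; origin at its underside.
Not all that is in view belongs to the job. There is more than one size of the wedge; the one meant has the size given above. Of the things shaped like the stand, the wooden one is meant.

How it is judged:
By the outcome, as a careful person would: the job done as asked, in the order asked, and still so for the second after the job is handed in, with the robot touching nothing.
It also fails if it takes over 72 s, if anything falls off the work surface, if the arm or the gripper's body presses on something with over 40 N, if the wrist force passes 120 N, or if a joint passes its speed limit or range.

## Working session

There is one attempt and no reset: what is moved stays moved. The work goes in short steps, Python scripts to look and compute and a shell command to move; the robot and the scene stay as the last step left them, time stands still between calls to the robot, and variables do not carry over. Pictures are saved under pics/ and viewed, at most 10 in all, crops included, and the job is handed in when it is done.

```bash
ls; mkdir -p pics; python3 - <<'E'
from bench import r
import cv2,json
for n in("scene","side","wrist"):
    s=r.observe(); im=r.get_image(n); cv2.imwrite(f"pics/{n}0.png",im[:,:,::-1])
    m=r.camera_model(n); print(n,{k:(v if not hasattr(v,'tolist') else v.tolist()) for k,v in m.items()})
print(s,r.grasp_offset)
E
```

```text
pics
scene {'vfov': 44.7181967635669, 'cx': 278.0539934860519, 'cy': 209.67130143517673, 'world_to_cam': [[-0.8810852954875567, -0.4722934742284749, 0.025051472547573082, 460.44145542090445], [-0.21820860654355057, 0.3589427902316404, -0.9074938442606908, 154.76498996899602], [0.41961137509119883, -0.8050459288400394, -0.41931771528538064, 1208.853640012107], [0.0, 0.0, 0.0, 1.0]]}
side {'vfov': 43.95359388527646, 'cx': 285.8394027557268, 'cy': 209.34839104598439, 'world_to_cam': [[0.8465046742267003, -0.5320159270354823, -0.019720291400587682, -408.5513115549136], [-0.3391065513364418, -0.5102658672856308, -0.7903388460172941, 262.62782821798703], [0.41041026224139776, 0.6757128073847788, -0.61235252802869, 1311.7073917663695], [0.0, 0.0, 0.0, 1.0]]}
wrist {'vfov': 65.70646984690485, 'cx': 278.8395699350544, 'cy': 207.7405993103239, 'mount': [[0.00018925687134181555, -0.9521785612299569, -0.30554206210583434, 76.98555334042635], [0.9999998725723104, 0.00032320431771084456, -0.00038780708024054245, -2.019643804985316], [0.00046801410141310485, -0.30554194977616056, 0.9521785010646808, -142.82309497788728], [0.0, 0.0, 0.0, 1.0]]}
{'clock': 0.1, 'qpos': array([ 3.33710422e-01,  4.08147412e-02,  8.38668674e-02, -4.06985640e-04,
       -1.61547369e+00, -3.33730208e-01]), 'dq': array([ 0.00068423, -0.00212219,  0.00254988,  0.00306159,  0.00068765,
       -0.00032097]), 'joint_efforts': array([-5.15327309e-03, -3.69345725e+01,  3.48282552e+01,  6.95181236e+00,
       -4.58455834e-03,  1.14540936e-05]), 'position': array([5.99703860e+02, 7.89776148e-02, 2.30319159e+02]), 'orientation': array([ 3.13992390e+00, -1.48202452e-04, -1.57079814e+00]), 'ft_force': array([ 0.037447  , -0.17241378,  0.47057991]), 'wrist_torque': array([ 0.01016039, -0.01668607,  0.04243656]), 'grip_force': 0.0, 'gripper_width': 0.9985845369788162} -18.700000000000003
```

View pics/scene0.png

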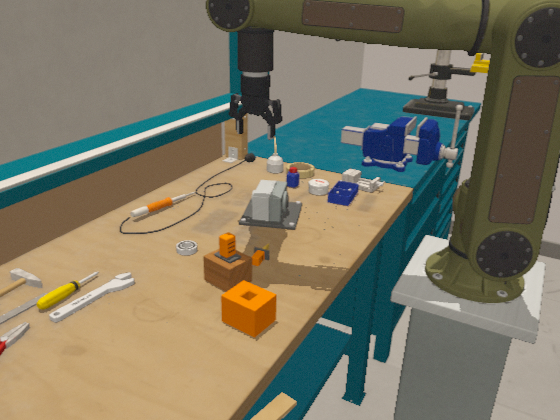

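View pics/side0.png

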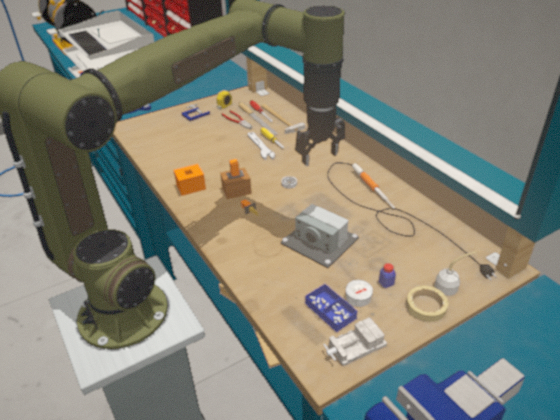

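View pics/wrist0.png

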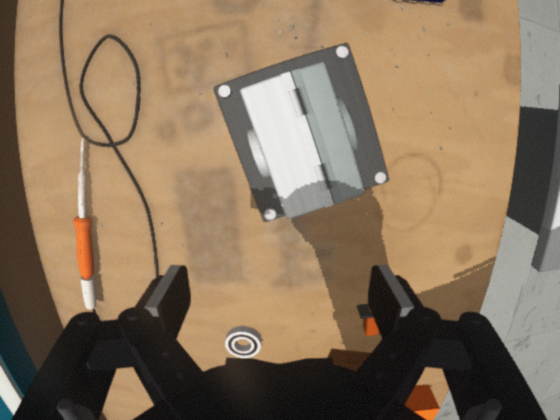

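Scene: the tall orange-handled wedge stands in the wooden stand at scene (228,245) / side (235,168). Candidates are that one, a small wedge lying at scene (261,256) / side (248,205), and the orange empty block (a false stand) at scene (249,308). The housing is at wrist (300,135) with slots near (298,100) and (323,175). One close crop will check this.

```bash
cat > h.py <<'E'
import numpy as np, cv2
from scipy.spatial.transform import Rotation as Ro
from bench import r
def T(s):
    M=np.eye(4); M[:3,:3]=Ro.from_euler('xyz',s['orientation']).as_matrix(); M[:3,3]=s['position']; return M
def ray(n,uv,s=None):
    m=r.camera_model(n); f=210/np.tan(np.radians(m['vfov'])/2)
    d=(np.array(uv,float)-[m['cx'],m['cy']])/f
    if n=='wrist':
        a=np.hypot(*d); k=np.sinc(a/np.pi); v=np.r_[d*k,np.cos(a)] ; M=T(s)@np.array(m['mount'])
        # d*sin(a)/a
    else: v=np.r_[d,1]; M=np.linalg.inv(np.array(m['world_to_cam']))
    return M[:3,3],M[:3,:3]@v
def at(n,uv,z,s=None):
    o,v=ray(n,uv,s); return o+v*(z-o[2])/v[2]
def proj(n,P,s=None):
    m=r.camera_model(n); f=210/np.tan(np.radians(m['vfov'])/2)
    M=np.linalg.inv(T(s)@np.array(m['mount'])) if n=='wrist' else np.array(m['world_to_cam'])
    P=np.atleast_2d(P); c=P@M[:3,:3].T+M[:3,3]
    if n=='wrist':
        q=np.hypot(c[:,0],c[:,1]); a=np.arctan2(q,c[:,2]); c2=c[:,:2]/q[:,None]*a[:,None]
    else: c2=c[:,:2]/c[:,2:]
    return c2*f+[m['cx'],m['cy']]
E
python3 - <<'E'
from h import *
s=r.observe()
print([at('wrist',p,10,s).round(1) for p in[(224,91),(342,52),(380,178),(270,214)]])
print([at('wrist',p,82,s).round(1) for p in[(298,100),(323,175)]])
print(at('side',(234,163),115).round(),at('scene',(228,236),115).round(),at('side',(248,205),0).round())
w=cv2.imread('pics/wrist0.png');a=cv2.imread('pics/scene0.png');b=cv2.imread('pics/side0.png')
R=lambda i,x,y,wd,ht,k:cv2.resize(i[y:y+ht,x:x+wd],None,fx=k,fy=k,interpolation=cv2.INTER_CUBIC)
L=R(w,205,35,200,200,2.5); L=cv2.copyMakeBorder(L,0,100,0,0,0)
c=np.vstack([R(a,195,225,100,100,3),R(b,200,145,100,100,3)])
cv2.imwrite('pics/c1.png',np.hstack([L,c]))
E
```

```text
[array([662.2, -95.8,  10. ]), array([ 531.9, -140.9,   10. ]), array([482.2,   2.8,  10. ]), array([612. ,  47.4,  10. ])]
[array([584.8, -83.1,  82. ]), array([561.1, -15.1,  82. ])]
[482. 303. 115.] [482. 312. 115.] [480. 223.   0.]
```

View pics/c1.png

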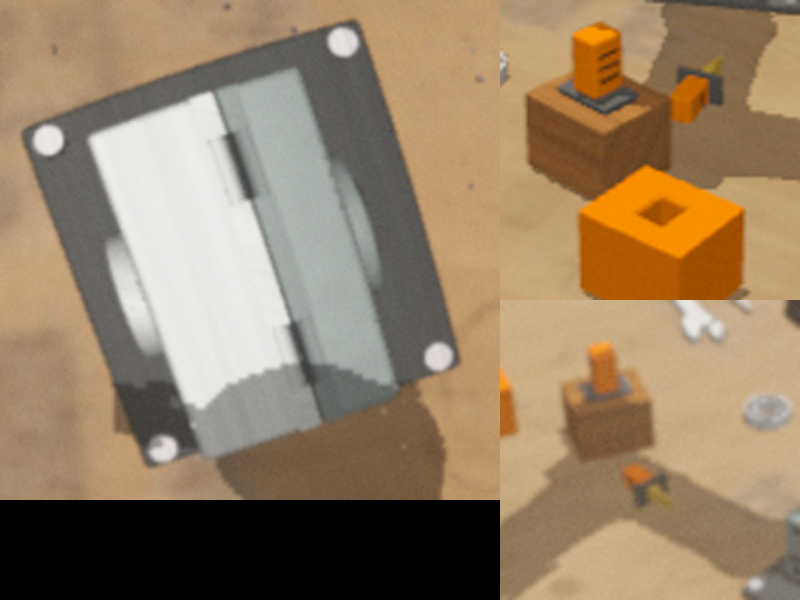

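The crop shows the wedge with the tall handle in the wooden stand (scene crop (600,60)). The small one lies beside it on the bench and the false orange stand is in front. The slots are at wrist crop (237,165) and (298,350). I'll move for a wrist view of the stand.

```bash
python3 -m inch '[[[-0.7,0.236,0],[0,0,0],1],[[-0.7,0.236,0],[0,0,0],1],[[-0.7,0.236,0],[0,0,0],1],[[-0.7,0.236,0],[0,0,0],1],[[-0.7,0.236,0],[0,0,0],1],[[-0.7,0.236,0],[0,0,0],1],[[-0.7,0.236,0],[0,0,0],1],[[-0.7,0.236,0],[0,0,0],1],[[-0.7,0.236,0],[0,0,0],1],[[-0.7,0.236,0],[0,0,0],1],[[0,0,0],[0,0,0],1],[[0,0,0],[0,0,0],1]]' 40
python3 - <<'E'
from h import *
import pickle
s=r.observe(); im=r.get_image('wrist')[:,:,::-1]; pickle.dump(s,open('s1.pkl','wb'))
cv2.imwrite('pics/w1.png',im); c=proj('wrist',[482,307,62],s)[0]; print(s['position'],s['orientation'],c)
x,y=max(int(c[0])-90,0),max(int(c[1])-75,0); print(x,y)
cv2.imwrite('pics/w1c.png',cv2.resize(im[y:y+150,x:x+200],None,fx=4,fy=4,interpolation=cv2.INTER_CUBIC))
E
```

```text
clock: 1.35
position: [481.5, 350.6, 230.7]
orientation: [3.141, -0.001, -1.569]
ft_force: [-0.3, 0.4, -0.9]
gripper_width: 0.998
grip_force: 0.0
[481.49297855 350.55998104 230.65741109] [ 3.14074386e+00 -9.88414985e-04 -1.56924082e+00] [280.48793387 141.69844779]
190 66
```

View pics/w1c.png

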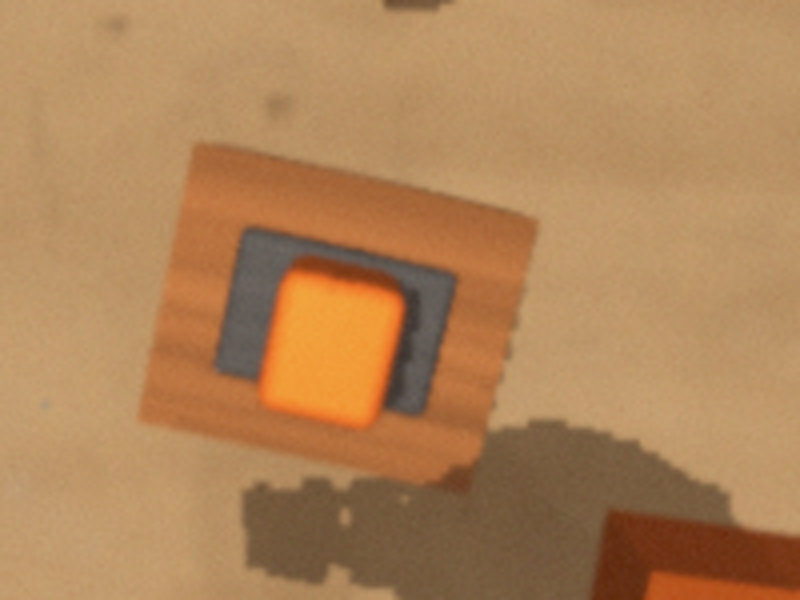

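The crop shows the right wedge upright, with its collar on the wooden stand. The stand-top corners are at crop (195,143), (538,218), (470,492), (140,420) and the collar corners at (247,227), (457,273), (425,414), (216,372).

```bash
python3 - <<'E'
from h import *
import pickle
s=pickle.load(open('s1.pkl','rb'))
def q(L,z):
    P=np.array([at('wrist',(190+u/4-.375,66+v/4-.375),z,s)[:2] for u,v in L]); c=P.mean(0)
    ex=P[0]+P[3]-P[1]-P[2]; ey=P[2]+P[3]-P[0]-P[1]
    print(c.round(1),np.hypot(*ex)/2,np.hypot(*ey)/2,'yaw x',np.arctan2(ex[1],ex[0]),'yaw y-90',np.arctan2(ey[1],ey[0])-np.pi/2)
q([(195,143),(538,218),(470,492),(140,420)],62)
q([(247,227),(457,273),(425,414),(216,372)],68)
q([(290,262),(408,285),(378,430),(260,408)],116)
E
```

```text
[488.7 310.5] 83.3968847539211 69.21135072438493 yaw x -0.21819773106707124 yaw y-90 -0.21801723628889547
[488.4 310.5] 50.54081237753449 34.99508539861541 yaw x -0.20989033108400584 yaw y-90 -0.21536930647867036
[488.2 309.8] 23.956631294460596 30.036203691132442 yaw x -0.1913805369169235 yaw y-90 -0.2021690877165958
```

```bash
python3 -m inch '[[[0.403,-0.07,0],[0,0,0],1],[[0.403,-0.07,0],[0,0,0],1],[[0,0,0],[0,0,0.82],1],[[0,0,0.4],[0,0,0.82],1],[[0,0,0.6],[0,0,0.82],1],[[0,0,0.6],[0,0,0],1],[[0,0,0.4],[0,0,0],1],[[0,0,0.4],[0,0,0],1],[[0,0,0.4],[0,0,0],1],[[0,0,0.2],[0,0,0],1],[[0,0,0.15],[0,0,0],1],[[0,0,0],[0,0,0],1],[[0,0,0],[0,0,0],1]]' 40
python3 - <<'E'
from h import *
print(r.observe()['position'],r.observe()['orientation'])
E
```

```text
clock: 2.7
position: [489.5, 309.7, 74.8]
orientation: [-3.141, 0.001, -1.786]
ft_force: [0.3, 0.2, 0.3]
gripper_width: 1.0
grip_force: 0.0
[489.50683766 309.668884    74.82933199] [-3.14068868e+00  9.97541417e-04 -1.78574293e+00]
```

```bash
python3 -m inch '[[[0,0,0],[0,0,0],0],[[0,0,0],[0,0,0],0],[[0,0,0],[0,0,0],0],[[0,0,0],[0,0,0],0],[[0,0,0],[0,0,0],0],[[0,0,0],[0,0,0],0],[[0,0,0],[0,0,0],0],[[0,0,0],[0,0,0],0]]' 80
python3 - <<'E'
from h import *
print(r.observe())
E
```

```text
clock: 3.5
position: [489.1, 310.0, 74.1]
orientation: [-3.141, 0.001, -1.785]
ft_force: [-1.0, 1.2, 3.5]
gripper_width: 0.294
grip_force: 78.7
{'clock': 3.5, 'qpos': array([ 9.11148007e-01,  2.32108977e-02, -2.19950656e-01, -2.90220621e-05,
       -1.32704959e+00, -1.12562102e+00]), 'dq': array([ 0.00145126, -0.00087911,  0.00023197, -0.00172287,  0.00054098,
        0.00111573]), 'joint_efforts': array([-9.22304727e-01, -3.32619274e+01,  3.21033525e+01,  6.68744892e+00,
        3.44725116e-02, -7.79143302e-03]), 'position': array([489.05790173, 309.97887102,  74.12492221]), 'orientation': array([-3.14136609e+00,  5.40275643e-04, -1.78527627e+00]), 'ft_force': array([-0.98981427,  1.17507673,  3.51506184]), 'wrist_torque': array([0.38253922, 0.47712893, 0.0388108 ]), 'grip_force': 78.6803948879242, 'gripper_width': 0.29355187300533025}
```

```bash
python3 -m inch '[[[0,0,-0.2],[0,0,0],0],[[0,0,-0.5],[0,0,0],0],[[0,0,-0.7],[0,0,0],0],[[0,0,-0.7],[0,0,0],0],[[0.604,-0.279,0],[0,0,0],0],[[0.604,-0.279,0],[0,0,0],0],[[0.604,-0.279,0],[0,0,0],0],[[0.604,-0.279,0],[0,0,0],0],[[0.604,-0.279,0],[0,0,0],0],[[0.604,-0.279,0],[0,0,0],0],[[0.604,-0.279,0],[0,0,0],0],[[0.604,-0.279,0],[0,0,0],0],[[0.604,-0.279,0],[0,0,0],0],[[0.604,-0.279,0],[0,0,0],0],[[0,0,0],[0,0,-0.9],0],[[0,0,0],[0,0,-0.9],0],[[0,0,0],[0,0,-0.9],0],[[0,0,0],[0,0,-0.9],0],[[0,0,0],[0,0,-0.9],0]]' 80
python3 -m inch '[[[0,0,0],[0,0,-0.9],0],[[0,0,0],[0,0,-0.9],0],[[0,0,0],[0,0,0],0],[[0,0,0],[0,0,0],0]]'
python3 - <<'E'
from h import *
import pickle
s=r.observe(); im=r.get_image('wrist')[:,:,::-1]; pickle.dump(s,open('s2.pkl','wb'))
cv2.imwrite('pics/w2.png',im);print(s['position'],s['orientation'],s['ft_force'],proj('wrist',[[585,-83,82],[561,-15,82]],s))
cv2.imwrite('pics/w2c.png',cv2.resize(im[60:300,150:470],None,fx=2.5,fy=2.5,interpolation=cv2.INTER_CUBIC))
E
```

```text
clock: 5.4
position: [560.5, -15.3, 178.4]
orientation: [3.14, 0.0, -1.39]
ft_force: [0.6, -1.3, -3.2]
gripper_width: 0.297
grip_force: 78.7
clock: 5.8
position: [560.7, -15.2, 178.6]
orientation: [3.141, 0.0, -1.238]
ft_force: [0.2, -0.3, -1.7]
gripper_width: 0.292
grip_force: 78.7
[560.71745897 -15.18178204 178.55607296] [ 3.14073413e+00  1.34947830e-04 -1.23791657e+00] [ 0.16822545 -0.29899181 -1.67708039] [[280.9952118  114.52447754]
 [281.44196166 208.98384916]]
```

View pics/w2c.png

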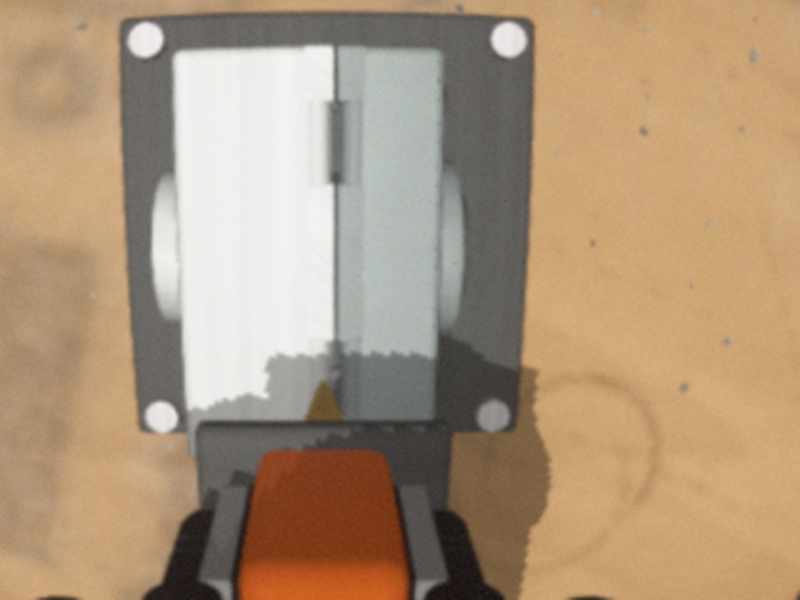

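```bash
python3 - <<'E'
from h import *
import pickle
s=pickle.load(open('s2.pkl','rb'))
w=lambda u,v,z: at('wrist',(150+u/2.5-.3,60+v/2.5-.3),z,s)
R=T(s)[:3,:3]; p=s['position']
loc=lambda P:(R.T@(P-p)).round(2)
print('tip pred px',(proj('wrist',p+R@[9,0,62.1],s)-[150,60])*2.5, 'obs in tool',loc(w(323,382,116.5)))
A=w(336,47,82);B=w(338,340,82);print('seam',A,B,'yaw',np.arctan2(-(B-A)[0],(B-A)[1]),loc(A),loc(B))
for q in[(337,100),(337,185),(335,142),(336,341)]:print(q,w(*q,82).round(1),loc(w(*q,82)))
Q=[loc(w(*q,12)) for q in[(146,40),(508,40),(493,415),(162,415)]];print(Q,np.mean(Q,0))
E
```

```text
tip pred px [[331.18845219 380.08219668]] obs in tool [ 8.69 -2.38 62.05]
seam [ 591.59140131 -108.84279799   82.        ] [562.01613323 -25.94567258  82.        ] yaw 0.34269387173223337 [98.62  1.34 96.54] [10.61  2.21 96.56]
(337, 100) [586.2 -94.1  82. ] [82.96  1.65 96.55]
(337, 185) [577.9 -70.5  82. ] [57.89  1.71 96.55]
(335, 142) [582.7 -82.3  82. ] [70.59  1.1  96.55]
(336, 341) [562.5 -25.4  82. ] [10.29  1.6  96.56]
[array([109.36, -69.22, 166.48]), array([109.59,  67.55, 166.6 ]), array([-41.01,  67.92, 166.62]), array([-40.97, -68.82, 166.5 ])] [ 34.2425  -0.6425 166.55  ]
```

```bash
python3 - <<'E'
from h import *
import pickle
s=pickle.load(open('s2.pkl','rb'))
R=T(s)[:3,:3]; p=s['position']
for P in[[18,-26,12.1],[18,26,12.1],[18,0,6],[9,0,62.1]]:print(P,((proj('wrist',p+R@np.array(P,float),s)-[150,60])*2.5).round(1))
im=cv2.imread('pics/w2.png')
c=cv2.resize(im[60:130,250:320],None,fx=8,fy=8,interpolation=cv2.INTER_CUBIC)
d=cv2.resize(im[185:240,250:320],None,fx=8,fy=8,interpolation=cv2.INTER_CUBIC)
g=im[:,:,1].astype(int)
for v in (90,105,112,120,130,160,185):print(v,list(g[v,270:300]))
E
```

```text
[18, -26, 12.1] [[207.3 415.8]]
[18, 26, 12.1] [[459.9 415.7]]
[18, 0, 6] [[334.3 427.3]]
[9, 0, 62.1] [[331.2 380.1]]
90 [np.int64(238), np.int64(239), np.int64(239), np.int64(237), np.int64(237), np.int64(239), np.int64(239), np.int64(239), np.int64(239), np.int64(237), np.int64(236), np.int64(235), np.int64(224), np.int64(167), np.int64(117), np.int64(148), np.int64(174), np.int64(179), np.int64(177), np.int64(178), np.int64(178), np.int64(177), np.int64(174), np.int64(177), np.int64(180), np.int64(181), np.int64(187), np.int64(191), np.int64(191), np.int64(190)]
105 [np.int64(238), np.int64(238), np.int64(236), np.int64(230), np.int64(227), np.int64(230), np.int64(234), np.int64(230), np.int64(224), np.int64(210), np.int64(186), np.int64(158), np.int64(132), np.int64(113), np.int64(109), np.int64(110), np.int64(114), np.int64(132), np.int64(148), np.int64(158), np.int64(166), np.int64(173), np.int64(171), np.int64(166), np.int64(169), np.int64(181), np.int64(194), np.int64(194), np.int64(193), np.int64(192)]
112 [np.int64(239), np.int64(237), np.int64(237), np.int64(231), np.int6
[... 1499 characters left out ...]
181), np.int64(131), np.int64(151), np.int64(174), np.int64(180), np.int64(180), np.int64(181), np.int64(183), np.int64(179), np.int64(180), np.int64(179), np.int64(179), np.int64(184), np.int64(188), np.int64(189), np.int64(189), np.int64(191)]
185 [np.int64(237), np.int64(236), np.int64(237), np.int64(237), np.int64(238), np.int64(238), np.int64(238), np.int64(239), np.int64(238), np.int64(238), np.int64(239), np.int64(237), np.int64(229), np.int64(181), np.int64(136), np.int64(153), np.int64(175), np.int64(175), np.int64(179), np.int64(178), np.int64(178), np.int64(176), np.int64(175), np.int64(175), np.int64(177), np.int64(179), np.int64(183), np.int64(190), np.int64(189), np.int64(187)]
```

The picture shows the housing parallel to the tool. The right slot is at crop (336,142), the left slot's near edge at y≈340, and the blade tip at (323,382). The tip and collar sit about 2 mm left of where they were predicted, which is a camera shift, so the seam is about 3.8 mm away in tool y.

```bash
python3 -m inch '[[[-0.032,0.076,0],[0,0,0],0],[[0,0,0.3],[0,0,0],0],[[0,0,0.2],[0,0,0],0],[[0,0,0.14],[0,0,0],0],[[0,0,0],[0,0,0],0],[[0,0,0],[0,0,0],0]]'
cat > st.py <<'E'
from h import *
def st():
    s=r.observe(); R=T(s)[:3,:3]; f=R.T@s['ft_force']; q=s['wrist_torque']
    print('t',s['clock'],'pos',s['position'].round(2),'tip z',round(s['position'][2]-62.1,1),'F tool',f.round(2),'M',(R.T@q).round(3),'yaw',s['orientation'].round(4)[2])
st()
E
python3 st.py
```

```text
clock: 6.45
position: [556.8, -15.0, 146.6]
orientation: [3.141, -0.0, -1.236]
ft_force: [-0.2, -0.4, -2.5]
gripper_width: 0.294
grip_force: 78.8
t 6.45 pos [556.82 -14.96 146.65] tip z 84.5 F tool [0.29 0.32 2.46] M [ 0.003  0.063 -0.036] yaw -1.2357
```

```bash
python3 -m inch '[[[0,0,0.03],[0,0,0],0],[[0,0,0.03],[0,0,0],0],[[0,0,0.03],[0,0,0],0],[[0,0,0],[0,0,0],0]]' >/dev/null; python3 st.py;  python3 -m inch '[[[0,0,0.03],[0,0,0],0],[[0,0,0.03],[0,0,0],0],[[0,0,0],[0,0,0],0]]'>/dev/null; python3 st.py
```

```text
t 6.85 pos [556.73 -14.79 142.07] tip z 80.0 F tool [ 0.16 -0.58  2.  ] M [0.012 0.018 0.023] yaw -1.2357
t 7.15 pos [556.69 -14.81 138.93] tip z 76.8 F tool [-0.29  0.17  1.63] M [-0.023  0.067 -0.012] yaw -1.2358
```

```bash
python3 -m inch '[[[0,0,0.02],[0,0,0],0],[[0,0,0.02],[0,0,0],0],[[0,0,0],[0,0,0],0]]' >/dev/null; python3 st.py;  python3 -m inch '[[[0,0,0.02],[0,0,0],0],[[0,0,0.02],[0,0,0],0],[[0,0,0],[0,0,0],0]]'>/dev/null; python3 st.py
```

```text
t 7.45 pos [556.73 -14.79 137.05] tip z 75.0 F tool [-0.08 -0.43  1.52] M [-0.062  0.043 -0.042] yaw -1.2356
t 7.75 pos [556.75 -14.99 135.54] tip z 73.4 F tool [-0.09  2.66 -0.85] M [-0.724  0.001 -0.007] yaw -1.2357
```

```bash
python3 -m inch '[[[0,0.01,0],[0,0,0],0],[[0,0.0025,0.02],[0,0,0],0],[[0,0.0025,0.02],[0,0,0],0],[[0,0,0],[0,0,0],0]]' >/dev/null; python3 st.py;  python3 -m inch '[[[0,0.0025,0.02],[0,0,0],0],[[0,0.0025,0.02],[0,0,0],0],[[0,0,0],[0,0,0],0]]'>/dev/null; python3 st.py
```

```text
t 8.15 pos [556.61 -15.19 134.45] tip z 72.3 F tool [ 0.18  1.04 -4.85] M [-0.561 -0.04  -0.03 ] yaw -1.2356
t 8.45 pos [556.64 -15.43 133.52] tip z 71.4 F tool [-0.34  3.06 -9.15] M [-1.099 -0.22   0.013] yaw -1.2355
```

```bash
python3 -m inch '[[[0,0.012,0],[0,0,0],0],[[0,0,0],[0,0,0],0]]' >/dev/null; python3 st.py;  python3 -m inch '[[[0,0.004,0.02],[0,0,0],0],[[0,0.004,0.02],[0,0,0],0],[[0,0,0],[0,0,0],0]]'>/dev/null; python3 st.py
python3 - <<'E'
from h import *
im=r.get_image('wrist'); cv2.imwrite('pics/w3.png',im[:,:,::-1])
cv2.imwrite('pics/w3c.png',cv2.resize(im[40:240,180:380,::-1],None,fx=3,fy=3,interpolation=cv2.INTER_CUBIC))
E
```

```text
t 8.65 pos [556.51 -15.46 133.53] tip z 71.4 F tool [ 0.56  1.38 -8.28] M [-0.423 -0.069  0.06 ] yaw -1.2355
t 8.95 pos [556.42 -15.71 132.42] tip z 70.3 F tool [ -0.85   1.36 -11.3 ] M [-0.619 -0.151  0.018] yaw -1.2353
```

View pics/w3c.png

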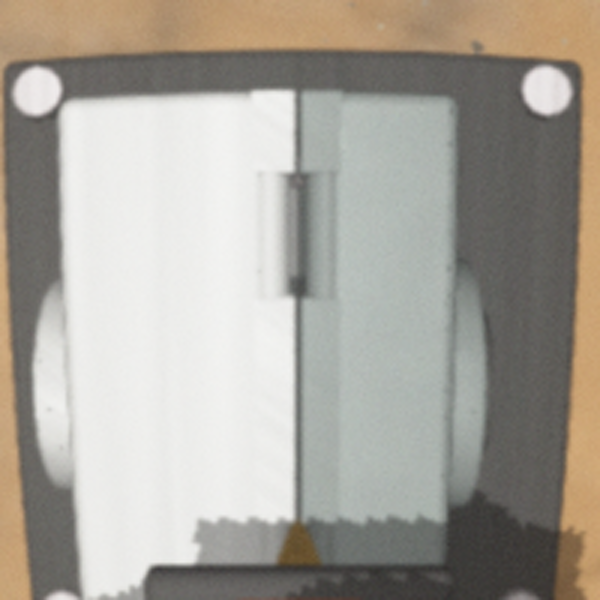

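The blade sits centred on the seam at crop (298,520), parallel to it. The seam is still a thin line, so I'll measure its width.

```bash
python3 - <<'E'
import cv2
im=cv2.imread('pics/w3.png')[:,:,1].astype(int)
for v in (75,85,92,150,165,180,195,205):print(v,im[v,272:288].tolist())
E
```

```text
75 [240, 238, 237, 238, 237, 221, 165, 118, 141, 170, 179, 177, 178, 178, 179, 177]
85 [238, 236, 236, 235, 231, 211, 156, 113, 141, 167, 175, 176, 175, 177, 178, 180]
92 [236, 236, 236, 236, 233, 216, 163, 121, 142, 170, 177, 176, 179, 178, 178, 178]
150 [239, 238, 238, 238, 233, 219, 161, 116, 141, 168, 181, 183, 182, 183, 178, 179]
165 [238, 239, 237, 240, 238, 226, 171, 113, 138, 168, 176, 177, 177, 175, 177, 176]
180 [237, 236, 238, 237, 235, 220, 162, 116, 136, 167, 176, 178, 177, 176, 175, 177]
195 [235, 235, 237, 236, 234, 223, 163, 110, 134, 165, 179, 174, 174, 173, 171, 171]
205 [235, 235, 234, 233, 233, 214, 165, 113, 130, 166, 174, 175, 172, 172, 172, 173]
```

```bash
python3 -m inch '[[[0,0,0],[0,0,0],0],[[0,0,0],[0,0,0],0],[[0,0,0],[0,0,0],0]]' 120 >/dev/null; python3 st.py; python3 - <<'E'
from h import *
im=r.get_image('wrist'); cv2.imwrite('pics/w4.png',im[:,:,::-1])
a=[cv2.imread(f'pics/w{k}.png')[205:290,190:370] for k in(2,3,4)]
c=np.vstack([np.hstack([cv2.resize(a[0],None,fx=2.2,fy=3.4),cv2.resize(a[1],None,fx=2.2,fy=3.4)]),np.hstack([cv2.resize(a[2],None,fx=2.2,fy=3.4),cv2.resize(cv2.absdiff(a[1],a[2])*4,None,fx=2.2,fy=3.4)])])
c=np.clip(c.astype(float)*1.6,0,255).astype(np.uint8);print(c.shape);cv2.imwrite('pics/cmp.png',c)
E
```

```text
t 9.3 pos [556.32 -15.7  131.79] tip z 69.7 F tool [ 0.23  1.05 -8.53] M [-0.338  0.118 -0.003] yaw -1.2355
(578, 792, 3)
```

View pics/cmp.png

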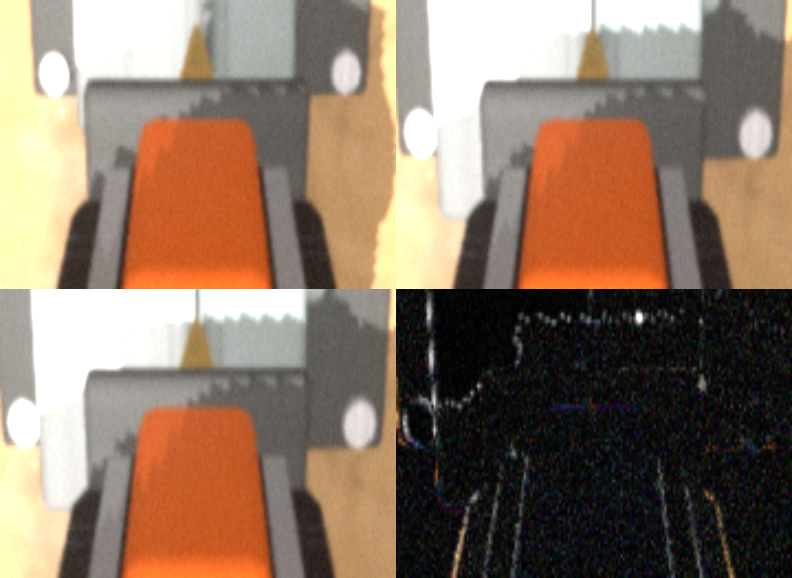

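```bash
python3 - <<'E'
import cv2,numpy as np
for k in(2,3,4):
    im=cv2.imread(f'pics/w{k}.png')[:,:,1].astype(float)
    print(k,[(v,round(np.clip(190-im[v-2:v+3,274:290],0,200).mean(0).clip(14)[:].sum()-14*16,0)) for v in (78,86,92,145,155,165,175,185,195,203)])
    print(im[196:206,274:286].mean(0).round())
E
```

```text
2 [(78, np.float64(438.0)), (86, np.float64(86.0)), (92, np.float64(97.0)), (145, np.float64(71.0)), (155, np.float64(69.0)), (165, np.float64(71.0)), (175, np.float64(71.0)), (185, np.float64(69.0)), (195, np.float64(147.0)), (203, np.float64(694.0))]
[201. 203. 202. 196. 190. 180. 168. 152. 137. 118. 109. 105.]
3 [(78, np.float64(105.0)), (86, np.float64(132.0)), (92, np.float64(115.0)), (145, np.float64(120.0)), (155, np.float64(120.0)), (165, np.float64(116.0)), (175, np.float64(125.0)), (185, np.float64(137.0)), (195, np.float64(150.0)), (203, np.float64(154.0))]
[235. 235. 234. 215. 160. 111. 132. 164. 173. 174. 175. 175.]
4 [(78, np.float64(91.0)), (86, np.float64(116.0)), (92, np.float64(107.0)), (145, np.float64(133.0)), (155, np.float64(135.0)), (165, np.float64(133.0)), (175, np.float64(139.0)), (185, np.float64(157.0)), (195, np.float64(176.0)), (203, np.float64(171.0))]
[235. 235. 232. 211. 151. 105. 132. 164. 174. 174. 174. 174.]
```

```bash
python3 -m inch '[[[0,0.003,0.01],[0,0,0],0],[[0,0.003,0.01],[0,0,0],0],[[0,0.003,0.01],[0,0,0],0],[[0,0.003,0.01],[0,0,0],0],[[0,0,0],[0,0,0],0]]' >/dev/null; python3 st.py;  python3 -m inch '[[[0,0.002,0.01],[0,0,0],0],[[0,0.002,0.01],[0,0,0],0],[[0,0.002,0.01],[0,0,0],0],[[0,0.002,0.01],[0,0,0],0],[[0,0,0],[0,0,0],0]]'>/dev/null; python3 st.py
cat > gap.py <<'E'
from h import *
import sys
s=r.observe(); im=r.get_image('wrist'); k=sys.argv[1]; cv2.imwrite(f'pics/{k}.png',im[:,:,::-1])
g=im[:,:,1].astype(float)
for v in (78,86,92,145,155,165,175,185,195,203): print(v,g[v-2:v+3,272:294].mean(0).round().astype(int).tolist())
E
python3 gap.py w5
```

```text
t 9.85 pos [556.18 -15.81 130.7 ] tip z 68.6 F tool [ -0.58   1.93 -11.91] M [-0.395 -0.074 -0.01 ] yaw -1.2352
t 10.35 pos [555.92 -15.9  128.67] tip z 66.6 F tool [ -0.67  -0.11 -11.16] M [-0.193 -0.089  0.011] yaw -1.2352
78 [239, 239, 238, 237, 220, 168, 125, 144, 171, 177, 178, 178, 179, 178, 176, 177, 177, 174, 174, 177, 184, 192]
86 [237, 237, 236, 233, 215, 157, 114, 137, 167, 176, 176, 177, 177, 177, 177, 177, 177, 177, 175, 177, 182, 190]
92 [236, 236, 235, 233, 216, 158, 116, 139, 167, 177, 177, 176, 175, 175, 175, 175, 174, 174, 174, 175, 179, 186]
145 [236, 236, 236, 233, 215, 159, 106, 113, 150, 174, 181, 181, 180, 180, 180, 179, 179, 177, 177, 179, 180, 192]
155 [240, 239, 240, 238, 222, 164, 105, 106, 144, 171, 180, 180, 180, 179, 178, 177, 178, 178, 179, 176, 181, 191]
165 [239, 239, 240, 237, 222, 166, 105, 98, 138, 168, 177, 178, 179, 178, 177, 177, 177, 176, 176, 176, 180, 191]
175 [235, 236, 236, 235, 220, 162, 102, 95, 137, 170, 178, 177, 178, 179, 178, 176, 178, 176, 174, 175, 179, 189]
185 [234, 233, 234, 233, 218, 162, 101, 93, 136, 167, 176, 177, 176, 176, 177, 174, 175, 174, 174, 174, 177, 187]
195 [236, 235, 236, 235, 220, 163, 104, 93, 132, 162, 173, 174, 174, 174, 174, 174, 173, 173, 173, 173, 177, 186]
203 [236, 236, 236, 234, 218, 163, 107, 95, 127, 158, 173, 174, 175, 174, 173, 172, 171, 171, 171, 172, 175, 182]
```

```bash
cat > gap.py <<'E'
from h import *
import sys,pickle
def cross(a,x0,lev,step):
    i=x0
    while (a[i]<lev): i+=step
    j=i-step; return j+(lev-a[j])/(a[i]-a[j])*step
def meas(g,s,C=(572.6,-50.5),yaw=0.335,hi=260):
    # housing mid (approx), returns y_h, width
    out=[];e=np.array([-np.sin(yaw),np.cos(yaw)])
    for v in range(60,hi,2):
        y=(at('wrist',(279,v),82,s)[:2]-C)@e
        if not(-62<y<60) or 20<abs(y)<52: continue
        a=g[v-1:v+2,262:310].mean(0); m=10+int(a[10:36].argmin())
        if a[m]>140 : continue
        try: l=cross(a,m,200,-1)+262; q=cross(a,m,150,1)+262
        except IndexError: continue
        d=at('wrist',(q,v),82,s)-at('wrist',(l,v),82,s); out.append((y,np.hypot(*d[:2])))
    return np.array(out)
if __name__=='__main__':
    k=sys.argv[1]
    if not __import__('os').path.exists(f'pics/{k}.pkl'):
        s=r.observe(); im=r.get_image('wrist'); cv2.imwrite(f'pics/{k}.png',im[:,:,::-1]); pickle.dump(s,open(f'pics/{k}.pkl','wb'))
    s=pickle.load(open(f'pics/{k}.pkl','rb')); g=cv2.imread(f'pics/{k}.png')[:,:,1].astype(float)
    o=meas(g,s); p=np.polyfit(*o.T,1); p=np.polyfit(*o[abs(np.polyval(p,o[:,0])-o[:,1])<.6].T,1)
    print(k,len(o),'width L,R',np.polyval(p,[50,-50]).round(2)); 
    if len(sys.argv)>2: print(o[::3].round(2).tolist())
E
cp s2.pkl pics/w2.pkl; python3 gap.py w2 1; python3 gap.py w6 1; python3 st.py
```

```text
w2 32 width L,R [1.78 1.72]
[[-60.24, 1.72], [-55.8, 1.73], [-18.91, 1.73], [-14.45, 1.69], [-9.98, 1.66], [-5.48, 1.67], [-0.95, 1.68], [3.6, 1.77], [8.18, 1.83], [12.8, 1.82], [17.45, 1.77]]
w6 39 width L,R [3.11 1.73]
[[-60.07, 1.59], [-56.53, 1.59], [-53.01, 1.82], [-16.71, 2.25], [-13.15, 2.21], [-9.58, 2.27], [-5.98, 2.36], [-2.36, 2.46], [1.28, 2.42], [4.96, 2.41], [8.67, 2.54], [12.41, 2.58], [16.19, 2.67]]
t 10.45 pos [555.94 -15.93 128.7 ] tip z 66.6 F tool [ -0.35   0.16 -11.53] M [-0.241 -0.062 -0.022] yaw -1.2353
```

```bash
python3 -m inch '[[[0,0.002,0.015],[0,0,0],0],[[0,0.002,0.015],[0,0,0],0],[[0,0.002,0.015],[0,0,0],0],[[0,0.002,0.015],[0,0,0],0],[[0,0.002,0.015],[0,0,0],0],[[0,0,0],[0,0,0],0]]' >/dev/null; python3 st.py; python3 gap.py w7
```

```text
t 11.05 pos [555.47 -16.01 124.83] tip z 62.7 F tool [ -0.03   0.07 -11.38] M [-0.169 -0.093 -0.037] yaw -1.2351
w7 40 width L,R [4.3  1.64]
```

```bash
python3 -m inch '[[[0,0,-0.1],[0,0,0],0],[[0,0,-0.25],[0,0,0],0],[[0,0,-0.27],[0,0,0],0],[[0.24,-0.009,0],[0,0,0],0],[[0.48,-0.009,0],[0,0,0],0],[[0.48,0,0],[0,0,0],0],[[0.24,0,0],[0,0,0],0],[[0,0,0],[0,0,0],0],[[0,0,0.1],[0,0,0],0],[[0,0,0.06],[0,0,0],0],[[0,0,0],[0,0,0],0]]' >/dev/null; python3 st.py; python3 -m inch '[[[0,0,0.04],[0,0,0],0],[[0,0,0.04],[0,0,0],0],[[0,0,0.02],[0,0,0],0],[[0,0,0],[0,0,0],0]]' >/dev/null; python3 st.py
```

```text
t 12.2 pos [577.66 -83.   143.76] tip z 81.7 F tool [-0.04  0.98  1.86] M [-0.062 -0.021 -0.024] yaw -1.2348
t 12.6 pos [579.02 -83.17 140.14] tip z 78.0 F tool [-0.22 -4.64  0.64] M [ 1.944 -0.081 -0.066] yaw -1.2352
```

```bash
python3 -m inch '[[[0,-0.02,0],[0,0,0],0],[[0,0,0],[0,0,0],0]]' >/dev/null; python3 st.py; python3 -m inch '[[[0,0,0.02],[0,0,0],0],[[0,0,0.02],[0,0,0],0],[[0,0,0],[0,0,0],0]]' >/dev/null; python3 st.py
```

```text
t 12.8 pos [579.31 -83.14 139.7 ] tip z 77.6 F tool [-0.17 -4.67  0.41] M [ 1.586 -0.158 -0.062] yaw -1.2356
t 13.1 pos [579.43 -83.2  137.61] tip z 75.5 F tool [ 0.3  -6.17  0.43] M [ 2.181  0.04  -0.049] yaw -1.2356
```

```bash
python3 -m inch '[[[0,-0.03,0],[0,0,0],0],[[0,0,0],[0,0,0],0]]' >/dev/null; python3 st.py; python3 gap.py w8 1
```

```text
t 13.3 pos [579.91 -82.96 136.9 ] tip z 74.8 F tool [ 0.99 -2.6   0.19] M [ 0.944 -0.014 -0.018] yaw -1.2359Traceback (most recent call last):
  File "gap.py", line 24, in <module>
    o=meas(g,s); p=np.polyfit(*o.T,1); p=np.polyfit(*o[abs(np.polyval(p,o[:,0])-o[:,1])<.6].T,1)
                   ~~~~~~~~~~^^^^^^^^
TypeError: polyfit() missing 2 required positional arguments: 'y' and 'deg'
```

```bash
python3 -m inch '[[[0,-0.014,0],[0,0,0],0],[[0,0,0.02],[0,0,0],0],[[0,0,0.01],[0,0,0],0],[[0,0,0],[0,0,0],0]]' >/dev/null; python3 st.py
```

```text
t 13.75 pos [580.32 -82.86 135.43] tip z 73.3 F tool [-0.71  1.18  2.53] M [-0.471  0.029  0.051] yaw -1.236
```

```bash
python3 -m inch '[[[0,0,0.02],[0,0,0],0],[[0,0,0.02],[0,0,0],0],[[0,0,0.02],[0,0,0],0],[[0,0,0.02],[0,0,0],0],[[0,0,0],[0,0,0],0]]' >/dev/null; python3 st.py;python3 -m inch '[[[0,0.0,0.015],[0,0,0],0],[[0,0.002,0.015],[0,0,0],0],[[0,0.002,0.015],[0,0,0],0],[[0,0,0],[0,0,0],0]]' >/dev/null; python3 st.py
```

```text
t 14.25 pos [580.57 -83.42 133.32] tip z 71.2 F tool [-1.27  6.08 -5.51] M [-2.454 -0.15  -0.057] yaw -1.2358
t 14.65 pos [580.62 -83.79 132.49] tip z 70.4 F tool [ -0.61   6.99 -11.12] M [-3.1   -0.434 -0.028] yaw -1.2357
```

```bash
python3 -m inch '[[[0,0.015,-0.005],[0,0,0],0],[[0,0.015,0],[0,0,0],0],[[0,0,0],[0,0,0],0]]' >/dev/null; python3 st.py
```

```text
t 14.95 pos [580.31 -83.85 132.5 ] tip z 70.4 F tool [-0.27  3.52 -7.89] M [-1.302  0.055 -0.076] yaw -1.2356
```

```bash
python3 -m inch '[[[0,0.012,0],[0,0,0],0],[[0,0.012,0],[0,0,0],0],[[0,0.002,0.01],[0,0,0],0],[[0,0.002,0.01],[0,0,0],0],[[0,0.002,0.01],[0,0,0],0],[[0,0,0],[0,0,0],0]]' >/dev/null; python3 st.py
```

```text
t 15.55 pos [580.02 -83.98 131.99] tip z 69.9 F tool [ 0.05  1.63 -9.42] M [-0.332 -0.011 -0.034] yaw -1.2352
```

```bash
python3 -m inch '[[[0,0.003,0.015],[0,0,0],0],[[0,0.003,0.015],[0,0,0],0],[[0,0.003,0.015],[0,0,0],0],[[0,0.003,0.015],[0,0,0],0],[[0,0.002,0.015],[0,0,0],0],[[0,0,0],[0,0,0],0]]' >/dev/null; python3 st.py;python3 -m inch '[[[0,0.002,0.015],[0,0,0],0],[[0,0.002,0.015],[0,0,0],0],[[0,0.002,0.015],[0,0,0],0],[[0,0.002,0.015],[0,0,0],0],[[0,0.002,0.015],[0,0,0],0],[[0,0,0],[0,0,0],0]]' >/dev/null; python3 st.py
```

```text
t 16.15 pos [579.64 -84.29 128.5 ] tip z 66.4 F tool [ 0.39 -0.47 -9.54] M [-0.223  0.086 -0.03 ] yaw -1.2352
t 16.75 pos [579.29 -84.57 125.04] tip z 62.9 F tool [  0.46   0.5  -10.46] M [-0.235  0.12   0.003] yaw -1.2353
```

```bash
python3 -m inch '[[[0,0.002,0.015],[0,0,0],0],[[0,0.002,0.015],[0,0,0],0],[[0,0.002,0.015],[0,0,0],0],[[0,0.002,0.015],[0,0,0],0],[[0,0.002,0.015],[0,0,0],0],[[0,0.002,0.015],[0,0,0],0],[[0,0.002,0.015],[0,0,0],0],[[0,0,0],[0,0,0],0]]' >/dev/null; python3 st.py;python3 -m inch '[[[0,0.002,0.015],[0,0,0],0],[[0,0.002,0.015],[0,0,0],0],[[0,0.002,0.015],[0,0,0],0],[[0,0.002,0.015],[0,0,0],0],[[0,0.002,0.015],[0,0,0],0],[[0,0,0],[0,0,0],0]]' >/dev/null; python3 st.py
```

```text
t 17.55 pos [578.76 -84.89 119.96] tip z 57.9 F tool [  0.99   0.56 -10.4 ] M [-0.207  0.289  0.014] yaw -1.2354
t 18.15 pos [578.39 -85.05 116.23] tip z 54.1 F tool [  0.2   -0.16 -10.93] M [-0.171  0.394  0.086] yaw -1.2353
```

```bash
python3 -m inch '[[[0,0,-0.1],[0,0,0],0],[[0,0,-0.35],[0,0,0],0],[[0,0,-0.35],[0,0,0],0],[[-0.24,-0.008,0],[0,0,0],0],[[-0.48,-0.008,0],[0,0,0],0],[[-0.48,0,0],[0,0,0],0],[[-0.24,0,0],[0,0,0],0],[[0,0,0],[0,0,0],0],[[0,0,0],[0,0,0],0],[[0,0,0.1],[0,0,0],0],[[0,0,0.1],[0,0,0],0],[[0,0,0.08],[0,0,0],0],[[0,0,0],[0,0,0],0]]' >/dev/null; python3 st.py; python3 gap.py w9 1
```

```text
t 19.45 pos [553.5  -16.24 137.49] tip z 75.4 F tool [-0.18 -4.11  3.27] M [1.83  0.165 0.015] yaw -1.2362
w9 38 width L,R [4.32 6.23]
[[-60.4, 6.55], [-56.7, 6.39], [-53.02, 6.39], [-16.31, 5.62], [-12.59, 5.5], [-8.86, 5.41], [-5.11, 5.25], [-1.33, 5.16], [2.48, 5.2], [6.31, 5.05], [10.18, 5.2], [14.08, 5.16], [18.03, 5.09]]
```

```bash
python3 -m inch '[[[0,-0.016,0],[0,0,0],0],[[0,-0.016,0.02],[0,0,0],0],[[0,0,0.04],[0,0,0],0],[[0,0,0.04],[0,0,0],0],[[0,0,0],[0,0,0],0]]' >/dev/null; python3 st.py
```

```text
t 20.0 pos [554.32 -15.66 132.68] tip z 70.6 F tool [ 0.08 -1.52  3.68] M [0.903 0.097 0.01 ] yaw -1.2357
```

```bash
python3 -m inch '[[[0,-0.01,0.02],[0,0,0],0],[[0,0,0.04],[0,0,0],0],[[0,0,0.04],[0,0,0],0],[[0,0,0.04],[0,0,0],0],[[0,0,0.04],[0,0,0],0],[[0,0,0],[0,0,0],0]]' >/dev/null; python3 st.py
```

```text
t 20.6 pos [555.12 -15.45 124.07] tip z 62.0 F tool [ 0.01 -2.54  2.29] M [ 1.313  0.311 -0.018] yaw -1.2356
```

```bash
python3 -m inch '[[[0,0,0.02],[0,0,0],0],[[0,0,0.02],[0,0,0],0],[[0,0,0.02],[0,0,0],0],[[0,0.002,0.015],[0,0,0],0],[[0,0.002,0.015],[0,0,0],0],[[0,0.002,0.015],[0,0,0],0],[[0,0,0],[0,0,0],0]]' >/dev/null; python3 st.py
```

```text
t 21.3 pos [555.2  -16.1  121.19] tip z 59.1 F tool [-0.41  0.82 -8.26] M [-0.127 -0.088  0.003] yaw -1.2355
```

```bash
python3 -m inch '[[[0,0.004,0.015],[0,0,0],0],[[0,0.003,0.015],[0,0,0],0],[[0,0.003,0.015],[0,0,0],0],[[0,0.003,0.015],[0,0,0],0],[[0,0.002,0.015],[0,0,0],0],[[0,0.002,0.015],[0,0,0],0],[[0,0.002,0.015],[0,0,0],0],[[0,0.002,0.015],[0,0,0],0],[[0,0,0],[0,0,0],0]]' >/dev/null; python3 st.py; python3 -m inch '[[[0,0.002,0.015],[0,0,0],0],[[0,0.002,0.015],[0,0,0],0],[[0,0.002,0.015],[0,0,0],0],[[0,0.002,0.015],[0,0,0],0],[[0,0.002,0.015],[0,0,0],0],[[0,0.002,0.015],[0,0,0],0],[[0,0,0],[0,0,0],0]]' >/dev/null; python3 st.py; python3 gap.py w10
```

```text
t 22.2 pos [554.59 -16.47 115.69] tip z 53.6 F tool [-0.22 -0.22 -9.69] M [ 0.013 -0.038 -0.027] yaw -1.2354
t 22.9 pos [554.09 -16.69 111.3 ] tip z 49.2 F tool [  0.1   -0.04 -10.47] M [-0.035 -0.074 -0.033] yaw -1.2354
w10 44 width L,R [7.29 6.18]
```

```bash
python3 -m inch '[[[0,0.002,0.015],[0,0,0],0],[[0,0.002,0.015],[0,0,0],0],[[0,0.002,0.015],[0,0,0],0],[[0,0.002,0.015],[0,0,0],0],[[0,0.002,0.015],[0,0,0],0],[[0,0.002,0.015],[0,0,0],0],[[0,0,0],[0,0,0],0]]' >/dev/null; python3 st.py; python3 gap.py w11
```

```text
t 23.65 pos [553.56 -16.81 106.79] tip z 44.7 F tool [ -0.35  -0.44 -10.37] M [-0.038 -0.113 -0.072] yaw -1.2353
w11 45 width L,R [8.6  6.13]
```

```bash
python3 -m inch '[[[0,0,-0.1],[0,0,0],0],[[0,0,-0.4],[0,0,0],0],[[0,0,-0.46],[0,0,0],0],[[0.24,-0.024,0],[0,0,0],0],[[0.48,-0.03,0],[0,0,0],0],[[0.48,0,0],[0,0,0],0],[[0.24,0,0],[0,0,0],0],[[0,0,0],[0,0,0],0],[[0,0,0],[0,0,0],0],[[0,0,0.1],[0,0,0],0],[[0,0,0.1],[0,0,0],0],[[0,0,0.08],[0,0,0],0],[[0,0,0],[0,0,0],0]]' >/dev/null; python3 st.py
```

```text
t 25.0 pos [578.11 -83.03 136.66] tip z 74.6 F tool [-0.29  0.19  1.19] M [ 0.023 -0.004  0.022] yaw -1.2351
```

```bash
python3 -m inch '[[[0,0,0.06],[0,0,0],0],[[0,0,0.08],[0,0,0],0],[[0,0,0.08],[0,0,0],0],[[0,0,0.08],[0,0,0],0],[[0,0,0.06],[0,0,0],0],[[0,0,0],[0,0,0],0]]' >/dev/null; python3 st.py
```

```text
t 25.6 pos [578.31 -83.48 119.04] tip z 56.9 F tool [0.46 0.83 2.45] M [-0.288 -0.047  0.008] yaw -1.2358
```

```bash
python3 -m inch '[[[0,0,0.02],[0,0,0],0],[[0,0,0.02],[0,0,0],0],[[0,0,0.02],[0,0,0],0],[[0,0,0.02],[0,0,0],0],[[0,0.006,0.015],[0,0,0],0],[[0,0.006,0.015],[0,0,0],0],[[0,0,0],[0,0,0],0]]' >/dev/null; python3 st.py
```

```text
t 26.3 pos [578.24 -84.03 115.41] tip z 53.3 F tool [ 0.34  4.74 -5.07] M [-1.972 -0.043 -0.017] yaw -1.2356
```

```bash
python3 -m inch '[[[0,0.016,0],[0,0,0],0],[[0,0.016,0],[0,0,0],0],[[0,0.006,0.015],[0,0,0],0],[[0,0.005,0.015],[0,0,0],0],[[0,0.004,0.015],[0,0,0],0],[[0,0,0],[0,0,0],0]]' >/dev/null; python3 st.py
```

```text
t 26.9 pos [577.75 -84.04 113.86] tip z 51.8 F tool [ 0.53 -0.71 -7.46] M [ 0.633  0.11  -0.029] yaw -1.2351
```

```bash
python3 -m inch '[[[0,0.002,0.015],[0,0,0],0],[[0,0.002,0.015],[0,0,0],0],[[0,0.002,0.015],[0,0,0],0],[[0,0.002,0.015],[0,0,0],0],[[0,0.002,0.015],[0,0,0],0],[[0,0.002,0.015],[0,0,0],0],[[0,0,0],[0,0,0],0]]' >/dev/null; python3 st.py; python3 -m inch '[[[0,0.002,0.015],[0,0,0],0],[[0,0.002,0.015],[0,0,0],0],[[0,0.002,0.015],[0,0,0],0],[[0,0.002,0.015],[0,0,0],0],[[0,0.002,0.015],[0,0,0],0],[[0,0.002,0.015],[0,0,0],0],[[0,0,0],[0,0,0],0]]' >/dev/null; python3 st.py
```

```text
t 27.6 pos [577.35 -84.41 109.84] tip z 47.7 F tool [ 0.53 -2.46 -7.69] M [ 0.478  0.131 -0.044] yaw -1.2351
t 28.3 pos [576.94 -84.7  105.63] tip z 43.5 F tool [ 0.06 -2.34 -9.43] M [0.446 0.24  0.008] yaw -1.2351
```

```bash
python3 -m inch '[[[0,0,-0.1],[0,0,0],0],[[0,0,-0.4],[0,0,0],0],[[0,0,-0.5],[0,0,0],0],[[-0.36,-0.03,0],[0,0,0],0],[[-0.6,0,0],[0,0,0],0],[[-0.6,0,0],[0,0,0],0],[[-0.24,0,0],[0,0,0],0],[[0,0,0],[0,0,0],0],[[0,0,0],[0,0,0],0]]' >/dev/null; python3 st.py; python3 gap.py w12 1
```

```text
t 29.2 pos [546.41   0.69 152.34] tip z 90.2 F tool [0.65 0.29 3.08] M [-0.029  0.022 -0.002] yaw -1.2351
w12 31 width L,R [8.68 8.75]
[[-19.97, 9.07], [-16.03, 8.75], [-12.1, 8.67], [-8.15, 8.64], [-4.2, 8.65], [-0.24, 8.68], [3.74, 8.75], [7.73, 8.78], [11.74, 8.72], [15.78, 8.74], [19.84, 8.64]]
```

```bash
python3 -m inch '[[[-0.3,-0.0954,-0.2],[0,0,0],0],[[-0.58,-0.0954,-0.2],[0,0,0],0],[[-0.7,-0.0954,0],[0,0,0],0],[[-0.7,-0.0954,0],[0,0,0],0],[[-0.7,-0.0954,0],[0,0,0],0],[[-0.7,-0.0954,0],[0,0,0],0],[[-0.7,-0.0954,0],[0,0,0],0],[[-0.7,-0.0954,0],[0,0,0],0],[[-0.66,-0.0954,0],[0,0,0],0],[[-0.48,-0.0954,0],[0,0,0],0],[[0,0,0],[0,0,0.9],0],[[0,0,0],[0,0,0.9],0],[[0,0,0],[0,0,0.9],0],[[0,0,0],[0,0,0.9],0],[[0,0,0],[0,0,0.9],0],[[0,0,0],[0,0,0.9],0],[[0,0,0],[0,0,0.9],0],[[0,0,0],[0,0,0],0],[[0,0,0],[0,0,0],0]]' >/dev/null; python3 st.py; python3 - <<'E'
from h import *
im=r.get_image('wrist')[:,:,::-1]
cv2.imwrite('pics/w13.png',cv2.resize(im[120:330,150:430],None,fx=2.8,fy=2.8,interpolation=cv2.INTER_CUBIC))
E
```

```text
t 31.15 pos [489.53 310.11 173.16] tip z 111.1 F tool [0.77 0.37 2.36] M [-0.026 -0.032  0.002] yaw -1.7839
```

View pics/w13.png

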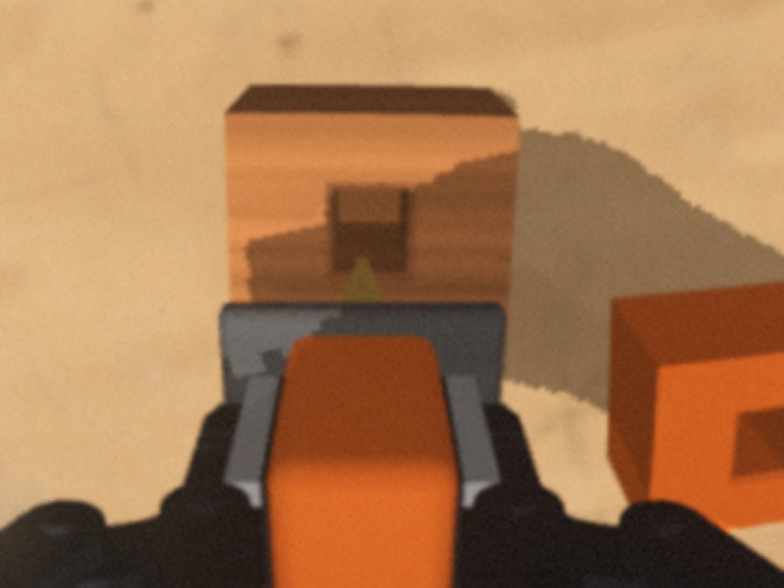

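The slot in the stand is at crop (371,228) and the tip at (362,262). Allowing for the camera shift, the slot lies about 2 mm further along tool +y.

```bash
python3 -m inch '[[[0,0.04,0],[0,0,0],0],[[0,0,0.3],[0,0,0],0],[[0,0,0.4],[0,0,0],0],[[0,0,0.4],[0,0,0],0],[[0,0,0.2],[0,0,0],0],[[0,0,0],[0,0,0],0]]' >/dev/null; python3 st.py; python3 -m inch '[[[0,0,0.14],[0,0,0],0],[[0,0,0.14],[0,0,0],0],[[0,0,0.1],[0,0,0],0],[[0,0,0],[0,0,0],0]]' >/dev/null; python3 st.py
```

```text
t 31.8 pos [486.44 309.66 105.5 ] tip z 43.4 F tool [-0.04  0.44  1.98] M [-0.002  0.029 -0.008] yaw -1.7853
t 32.2 pos [487.02 310.25  88.14] tip z 26.0 F tool [-0.37 -0.42  2.59] M [-0.034  0.028  0.03 ] yaw -1.7855
```

```bash
python3 -m inch '[[[0,0,0.1],[0,0,0],0],[[0,0,0.06],[0,0,0],0],[[0,0,0.04],[0,0,0],0],[[0,0,0.02],[0,0,0],0],[[0,0,0],[0,0,0],0]]' >/dev/null; python3 st.py; python3 -m inch '[[[0,0,0.02],[0,0,0],0],[[0,0,0.01],[0,0,0],0],[[0,0,0],[0,0,0],0]]' >/dev/null; python3 st.py;  python3 -m inch '[[[0,0,0.02],[0,0,0],0],[[0,0,0],[0,0,0],0]]' >/dev/null; python3 st.py
```

```text
t 32.7 pos [487.34 310.45  77.93] tip z 15.8 F tool [-0.11  0.07  0.95] M [-0.047 -0.01  -0.038] yaw -1.7854
t 33.0 pos [487.35 310.49  76.5 ] tip z 14.4 F tool [0.29 0.68 1.31] M [-0.005  0.004  0.002] yaw -1.7855
t 33.2 pos [487.28 310.47  75.36] tip z 13.3 F tool [-0.34  0.07  2.95] M [-0.018  0.012 -0.028] yaw -1.7855
```

```bash
python3 -m inch '[[[0,0,0.015],[0,0,0],0],[[0,0,0.015],[0,0,0],0],[[0,0,0],[0,0,0],0]]' >/dev/null; python3 st.py;  python3 -m inch '[[[0,0,0.015],[0,0,0],0],[[0,0,0.01],[0,0,0],0],[[0,0,0],[0,0,0],0]]' >/dev/null; python3 st.py
```

```text
t 33.5 pos [487.43 310.54  74.28] tip z 12.2 F tool [0.31 1.07 0.84] M [-0.163  0.082 -0.021] yaw -1.7854
t 33.8 pos [487.48 310.57  74.2 ] tip z 12.1 F tool [ 2.19  3.49 -7.6 ] M [-1.424  0.852 -0.006] yaw -1.7852
```

```bash
python3 -m inch '[[[0,0,-0.03],[0,0,0],0],[[0,0,0],[0,0,0],0.5],[[0,0,0],[0,0,0],0.7],[[0,0,0],[0,0,0],1],[[0,0,0],[0,0,0],1],[[0,0,0],[0,0,0],1],[[0,0,0],[0,0,0],1],[[0,0,0],[0,0,0],1]]' ; python3 -m inch '[[[0,0,-0.1],[0,0,0],1],[[0,0,-0.3],[0,0,0],1],[[0,0,-0.6],[0,0,0],1],[[0,0,-0.6],[0,0,0],1],[[0,0,-0.6],[0,0,0],1],[[0,0,-0.6],[0,0,0],1],[[0,0,0],[0,0,0],1],[[0,0,0],[0,0,0],1]]' 
python3 - <<'E'
from h import *
w=r.get_image('wrist')[100:380,140:420,::-1];a=r.get_image('scene')[150:290,180:320,::-1]
cv2.imwrite('pics/end.png',np.hstack([cv2.resize(w,(400,400)),cv2.resize(a,(400,400),interpolation=cv2.INTER_CUBIC)]))
E
```

```text
clock: 34.6
position: [487.4, 310.5, 74.2]
orientation: [3.142, -0.0, -1.786]
ft_force: [0.2, -0.7, -0.4]
gripper_width: 1.002
grip_force: 0.0
clock: 35.4
position: [487.6, 310.8, 216.2]
orientation: [-3.14, 0.003, -1.786]
ft_force: [0.7, -0.4, -0.6]
gripper_width: 1.001
grip_force: 0.0
```

View pics/end.png

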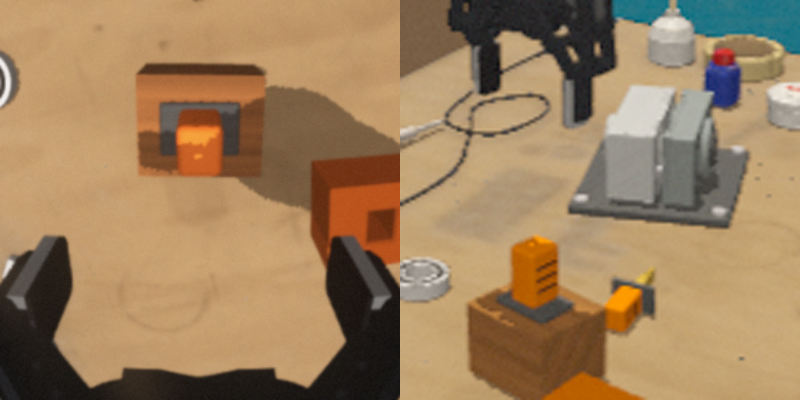

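The wedge stands upright in the wooden stand (right half, (535,275)), the seam is evenly open (660,150), and nothing else has moved. I'm handing it in.

```bash
python3 -c "
from bench import r
print(r.close_job())"
```

```text
the job is handed in; nothing more can be done
None
```

The job is handed in at about 35 s: the cover is open about 7 mm at both ends by camera estimate, pried left–right–left–right with the ends about 2.6 mm apart at most, and the wedge is back upright in its wooden stand. The force on each half was not measured directly, only the total at the wrist, from which I estimate a peak of about 18 N on the bare half against the 20 N limit.

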